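# Unbox a pinball and run it through the one-way gate

## Robot

A 6-joint arm with a two-finger parallel gripper is mounted at the origin on the work surface. World frame = base frame: x ahead of the robot, y to its left, z up, the work surface at z = 0. Lengths are in m, angles in degrees, forces in N, time in s.
With the tool pointing down it reaches from about 0.4 to 0.825 m from the base axis. Payload 7 kg.
Tool frame: the origin (TCP) lies at the very end of the fingers, on their centre line; the grasp point (between the pads) lies 19 mm behind it (ctrl.hold_point_z is the distance from the TCP to the grasp point, in m); z points along the fingers, y is the line along which they close (so a half turn about z gives the same grasp; the last joint's range is limited). The gripper opens to 88 mm and grips with 3 to 60 N. Pads are 19 mm wide; open, the fingers measure 130 mm over their backs; the gripper's body (78 mm by 193 mm) begins 47 mm behind the grasp point.
Start: joints at [83.715, 20.546, 0.682, 0, -70.136, -16.507], TCP at [0.261, 0.622, 0.227] pointing down, gripper open.
Joint ranges: [-176.03, 176.03], [-82.01, 121.73], [-58.28, 71.71], [-173.87, 95.51], [-174.79, -0.11], [-173.66, 173.66]. Speed limits (degrees/s): [136.94, 136.94, 172.46, 180, 180, 180].

## Interface

Orientations are given as [roll, pitch, yaw] about the fixed x, y, z axes, in that order (R = Rz(yaw) Ry(pitch) Rx(roll)).
In Python, from plant import sensors, viewer, workorder, ctrl gives the robot as it stands.
- The arm moves only by the shell command python3 -m pendant 'ROWS'. ROWS is JSON, a list of rows, each a list of 3 entries, a list of its own where there are three numbers: the opening, from -1 (shut) to 1 (fully open), so that 0 is half open, then the shift along the tool's x, y, z in m, then the turn, a rotation vector about the tool's x, y, z in degrees. A call has 1 to 10 rows; each row is the pose to reach, as a shift and turn from the pose commanded when the call began, along the tool's axes at that moment; what a row does not reach only later rows make up. A row lasts 1/12 s, in which the tool goes at most 41.7 mm and 7.16 degrees, less where a joint would pass 70% of its speed; a pose out of reach is approached as far as the arm can. A call with a gripper value outside its range is refused whole. The fingers move at their own pace and stop on an object; the grip force is fixed at half the most. Time passes only in rows, so rows that repeat a pose let the fingers close. It gives the time, the measured TCP pose, the force, the opening and the grip force at its end, in the units of the state.
- sensors.get_obs(): the state, without advancing time (a new reading comes with each control period).
- viewer.snapshot(name): name is "scene" or "top"; returns the picture (384x512x3 uint8, red, green, blue); there is no depth.
- viewer.camera_params(name): a dict with "fx", "fy", "cx", "cy" (pixels), "extrinsics" (4x4, takes a point from world to camera coordinates). Camera axes: x right, y up, looking along -z (the intrinsics and any distortion apply to the point x, -y, -z); pixel columns grow to the right and rows downward; lengths in m; the calibration is good to about 2 mm. A picture is of the moment at which its call begins. camera_params takes no time and is no camera call.
- workorder.close_job(): hands the job in; it is judged then, once.
The state is a dict: "clock": time; "joint_pos": joint angles; "qvel": joint speeds; "tau": joint torques, N m; "tool_pos": TCP position; "orientation": TCP orientation; "force": force on the tool from outside, world axes, zero at the start; "moment": the same for the moment, N m; "opening": finger opening in m; "gripper_force": force on a finger pad.
Only numpy, scipy, OpenCV 4.12 (cv2) and the standard library are available. Lean on these libraries where they do the work, as an engineer would, in place of code of your own. Each camera call takes 0.05 s, during which the arm holds its last target. There are 200 camera calls.

## Task

Open the plywood parts box by lifting the handle end of its sliding lid over the stop lip and sliding the lid out of its grooves, and lay the lid flat on the rubber mat, handle up. Then take the pinball out of the box, leaving the post cap in it where it is, and set the ball in the tray at the high end of the test stand, so that it rolls by itself through the swinging gate and ends in the brass saucer.

Things in the scene. Friction and masses are not known exactly. Their poses are not given: they have to be found in the camera images.
- box: Plywood parts box, fixed, 164 (x) x 136 (y) x 57 mm high; origin at the centre of its underside, x axis points from front end (stop lip) to rear. The lid lies on ledges 44 mm above the table between side cheeks (2.5 mm play each side) and slides out towards box -x. Inside: 136 x 110 mm clear, floor 6 mm above the table.
- stop_lip (a point): Middle of the top edge of the stop lip, 50 mm above the table at box x = -79 mm: a bar 6 mm high and 6 mm thick across the box's front end, just ahead of the lid's end. Axes as the box. Raising the lid's handle about 7 mm (5 to 8) tilts the lid's front end clear over it.
- cover_edge (a point): Front edge of the two cover strips, at box x = +26 mm, on the box's centre line, 53 mm above the table (strip underside; strips 4 mm thick). They hold down only the lid's rear 47 mm, over its side edges, with 4 mm of play, so it cannot be lifted straight out. Once slid 55 mm or more towards box -x the lid is free. Axes as the box.
- seat_front (a point): Floor under one of two square rubber seats (24 mm across, 3 mm high, open middle) on the box's centre line, at box x = -36 mm; the other is at box x = +36 mm. One carries the ball, the other the post cap. Axes as the box.
- lid_grip (a point): Centre of the lid's handle, an upright plywood block 40 mm long (lid x) x 14 mm thick (lid y) x 26 mm high on the lid's top; the point is 13 mm above the lid's top face and 18 mm above its underside. Take the handle from above, fingers closing along lid y. Axes are the lid's: x rearwards (as the box), z up.
- lid_mid (a point): Centre of the dark hardboard lid plate, 146 (x) x 119 (y) x 5 mm, about 120 g, loose; the handle's centre is 30 mm from it towards lid -x (the front end). Axes are the lid's.
- mat: Black rubber mat, fixed, 200 (x) x 180 (y) x 3 mm thick; origin at the centre of its underside.
- pinball_center (a point): Centre of the chrome steel pinball, 27 mm across, 80 g, resting on one of the two rubber seats in the box, its centre about 20 mm above the table (14 mm above the box floor).
- cap_center (a point): Centre of the red translucent post cap, a stepped knob 24 mm across and 22 mm high, standing on the other rubber seat; stays there.
- stand: Ball-gate test stand, fixed, 345 x 160 mm base, origin near its middle on the table; x axis points downhill, from the tray to the saucer. A plywood deck slopes down 6 degrees; the tray at its high end is 144 mm wide with walls 16 mm high, and funnels into a lane 32 mm wide which passes under the gate and ends above the saucer.
- tray (a point): Point on the tray's floor, 53 mm above the table, on the centre line at stand x = -100 mm: 38 mm ahead of the tray's back wall. The floor slopes down along stand x; a ball let go here rolls off at once, down the funnel and the lane. Axes as the stand.
- gate_mid (a point): Middle of the steel gate flap where it hangs across the lane, at stand x = +60 mm, 58 mm above the table; the gate frame's top is 89 mm above the table.
- gate (a joint): Swing of the gate flap: 0 hangs closed, grows up to 1.4 rad as it swings downhill; it cannot swing uphill. It is light and falls shut again.
- saucer (a point): Centre of the brass saucer's inner floor, 10 mm above the table, at stand x = +157 mm; the saucer is 68 mm across its rim, 18 mm high, with clear guards around three sides. The ball in it has its centre about 24 mm above the table.
Things that resemble listed ones, but are neither listed nor needed, are in the scene too. What is meant by the part that bears lid_grip is not orange, and is the larger of those in its own colour.

How it is judged:
By the outcome, as a careful person would: the job done as asked, in the order asked, and still so for the second after the job is handed in, with the robot touching nothing.
It also fails if it takes over 64 s, if anything falls off the work surface, if the arm or the gripper's body presses on something with over 40 N, if the wrist force passes 120 N, or if a joint passes its speed limit or range.

## Working session

There is one attempt and no reset: what is moved stays moved. The work goes in short steps, Python scripts to look and compute and a shell command to move; the robot and the scene stay as the last step left them, time stands still between calls to the robot, and variables do not carry over. Pictures are saved under pics/ and viewed, at most 10 in all, crops included, and the job is handed in when it is done.

```bash
ls; mkdir -p pics; python3 - <<'E'
from plant import sensors, viewer, workorder, ctrl
import cv2,numpy as np
for n in ("scene","top"):
    im=viewer.snapshot(n); cv2.imwrite(f"pics/{n}0.png",im[:,:,::-1]); p=viewer.camera_params(n); print(n,{k:(np.round(v,4).tolist()) if not isinstance(v,str) else v for k,v in p.items()})
print(sensors.get_obs(),ctrl.hold_point_z)
E
```

```text
pics
scene {'fx': 346.5223, 'fy': 346.5223, 'cx': 255.5198, 'cy': 190.7048, 'extrinsics': [[0.6181, 0.7861, 0.0058, -0.269], [-0.6391, 0.4981, 0.586, 0.2325], [0.4578, -0.3659, 0.8103, -1.2674], [0.0, 0.0, 0.0, 1.0]]}
top {'fx': 382.892, 'fy': 382.892, 'cx': 257.3932, 'cy': 184.1344, 'extrinsics': [[0.0109, -0.9998, -0.016, 0.019], [0.9959, 0.0094, 0.0896, -0.4303], [-0.0894, -0.0169, 0.9959, -1.0699], [0.0, 0.0, 0.0, 1.0]]}
{'clock': 0.1, 'joint_pos': array([ 8.37139193e+01,  2.05860862e+01,  6.39805370e-01, -1.52872371e-02,
       -7.01349826e+01, -1.65078029e+01]), 'qvel': array([ 0.02194356, -0.09886906,  0.17359658, -0.01758963, -0.05157927,
        0.01155289]), 'tau': array([-1.07988468e-03, -5.84162164e+01,  2.93750489e+01,  7.01557875e+00,
        1.01015886e-02, -5.26879387e-05]), 'tool_pos': array([0.26136893, 0.62188854, 0.22574407]), 'orientation': array([ 1.79918002e+02, -9.31297123e-03, -2.27990818e+01]), 'force': array([-0.23790888, -0.51974283, -0.11295093]), 'moment': array([-0.02291791,  0.01348505, -0.02069136]), 'gripper_force': 0.0, 'opening': 0.0872459808713111} 0.0188
```

View pics/scene0.png

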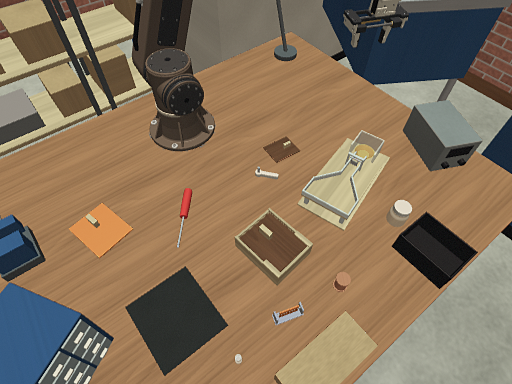

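View pics/top0.png

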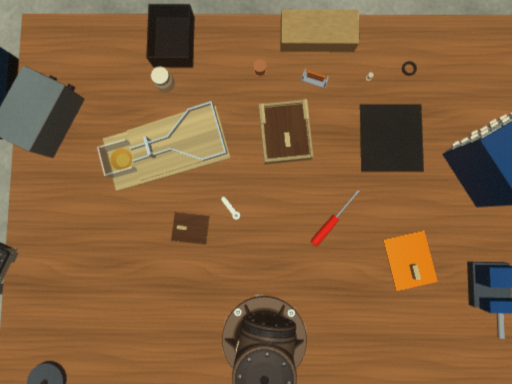

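The scene view shows the box with its brown lid at about (273,243), the mat at (177,320) and the stand at (345,185).

In the top view, three handles could be taken for lid_grip:
- **(287,139):** on the large dark brown plate in the box.
- **(182,228):** on a small brown plate lying on the table.
- **(417,272):** on the orange plate.

The description says not orange and the larger in its own colour, so I choose the one in the box at (287,139). I'll check it in a crop and measure.

```bash
cat > h.py <<'E'
import numpy as np, cv2
from plant import sensors, viewer, workorder, ctrl
def ray(cam,u,v):
    p=viewer.camera_params(cam);E=np.array(p["extrinsics"]);R,t=E[:3,:3],E[:3,3]
    d=R.T@np.array([(u-p["cx"])/p["fx"],-(v-p["cy"])/p["fy"],-1]); return -R.T@t,d
def onz(cam,uv,z):
    o,d=ray(cam,*uv); return o+d*(z-o[2])/d[2]
def proj(cam,X):
    p=viewer.camera_params(cam);E=np.array(p["extrinsics"]);c=E[:3,:3]@np.array(X)+E[:3,3]
    return np.array([p["cx"]+p["fx"]*c[0]/-c[2],p["cy"]-p["fy"]*c[1]/-c[2]])
def blobs(im,lo,hi,roi,amin=20):
    """HSV mask in roi (u0,v0,u1,v1): list of contours, big first, full-picture pixels"""
    u0,v0,u1,v1=roi; m=cv2.inRange(cv2.cvtColor(np.ascontiguousarray(im[v0:v1,u0:u1]),cv2.COLOR_RGB2HSV),lo,hi)
    cs,_=cv2.findContours(m,cv2.RETR_EXTERNAL,cv2.CHAIN_APPROX_NONE,offset=(u0,v0))
    return sorted([c for c in cs if cv2.contourArea(c)>amin],key=cv2.contourArea,reverse=True)
def grip_point():
    q=sensors.get_obs(); return q
E
python3 - <<'E'
from h import *
im=viewer.snapshot("top"); s=viewer.snapshot("scene")
a=cv2.resize(im[92:172,250:320],None,fx=5.5,fy=5.5,interpolation=cv2.INTER_CUBIC)
b=cv2.resize(im[95:195,90:235],None,fx=2.6,fy=2.6,interpolation=cv2.INTER_CUBIC)
c=np.zeros((440,385+377,3),np.uint8); c[:a.shape[0],:385]=a; c[:b.shape[0],385:385+b.shape[1]]=b
cv2.imwrite("pics/crop.png",c[:,:,::-1])
hsv=cv2.cvtColor(im,cv2.COLOR_RGB2HSV)
for n,p in dict(lid=(275,120),handle=(287,139),wall=(262,120),mat=(390,140),tbl=(330,100),sauc=(120,158),deck=(190,150)).items(): print(n,hsv[p[1],p[0]])
E
```

```text
lid [ 13 157  86]
handle [ 22 102 195]
wall [ 22 103 175]
mat [21 67 38]
tbl [ 14 159 144]
sauc [ 23 166 184]
deck [ 22 102 187]
```

View pics/crop.png

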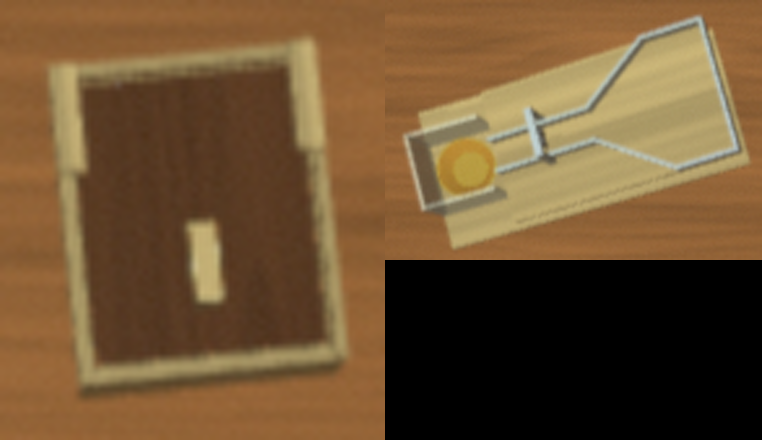

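```bash
python3 - <<'E'
from h import *
im=viewer.snapshot("top"); s=viewer.snapshot("scene")
def rect(c,cam,z):
    p=np.array([onz(cam,q[0],z)[:2]*1000 for q in c],np.float32); return cv2.minAreaRect(p)
f=lambda r:np.round(np.r_[r[0],r[1],r[2]],1)
h=blobs(im,(17,60,130),(30,180,255),(275,120,300,152)); print("handle z75",f(rect(h[0],"top",.075)))
b=blobs(im,(17,50,90),(30,140,255),(252,90,322,172)); print("box z57",f(rect(b[0],"top",.057)))
l=blobs(im,(5,100,30),(17,220,115),(255,95,318,170)); print("lid z49",f(rect(l[0],"top",.049)))
m=blobs(im,(0,0,0),(180,255,70),(350,95,435,180)); print("mat z3",f(rect(m[0],"top",.003)))
g=blobs(im,(19,150,120),(28,255,255),(100,140,140,175)); print("saucer z14",f(rect(g[0],"top",.014)))
# silver walls: tray back-wall corners from crop
for n,p in dict(TL=(700,18),TR=(738,150),BLf=(640,38),BRf=(680,166),base1=(420,112),base2=(748,160),base3=(453,247),gA=(530,110),gB=(548,158),sc=(467,166)).items():
    q=((p[0]-385)/2.6+90,p[1]/2.6+95); print(n,np.round(q,1),"z73",np.round(onz("top",q,.073)*1000),"z0",np.round(onz("top",q,.0)*1000)[:2],"z89",np.round(onz("top",q,.089)*1000)[:2])
hs=blobs(s,(17,60,130),(30,180,255),(256,222,278,240)); print([ (cv2.boundingRect(c),cv2.contourArea(c)) for c in hs])
E
```

```text
handle z75 [549.3 -56.9  39.6  14.1   5.8]
box z57 [576.6 -53.3 170.5 137.9   6. ]
lid z49 [579.5 -53.4 145.  117.6   6.4]
mat z3 [ 5.718e+02 -3.625e+02  1.919e+02  1.780e+02  3.000e-01]
saucer z14 [503.1 420.9  58.6  63.6  14.7]
TL [211.2 101.9] z73 [652. 153.  73.] z0 [675. 163.] z89 [647. 150.]
TR [225.8 152.7] z73 [511. 110.  73.] z0 [523. 117.] z89 [508. 108.]
BLf [188.1 109.6] z73 [630. 216.  73.] z0 [651. 231.] z89 [625. 213.]
BRf [203.5 158.8] z73 [493. 170.  73.] z0 [504. 182.] z89 [491. 168.]
base1 [103.5 138.1] z73 [549. 448.  73.] z0 [564. 479.] z89 [545. 441.]
base2 [229.6 156.5] z73 [500.  99.  73.] z0 [512. 106.] z89 [497.  98.]
base3 [116.2 190. ] z73 [406. 406.  73.] z0 [411. 434.] z89 [405. 400.]
gA [145.8 137.3] z73 [552. 331.  73.] z0 [567. 354.] z89 [548. 326.]
gB [152.7 155.8] z73 [500. 310.  73.] z0 [512. 331.] z89 [498. 305.]
sc [121.5 158.8] z73 [491. 395.  73.] z0 [502. 423.] z89 [489. 389.]
[((259, 224, 14, 13), 61.0)]
```

The crop confirms the lid sits in the box with its handle at pixel (287,140), 40 x 14 mm as specified. The cover strips are at the far end, so the front faces the robot and the box yaw is about 6.2°. Next I write a helper that works out moves in tool axes.

```bash
cat > go.py <<'E'
# usage: go.py x y z yaw [tilt about tool y]  (mm, deg): shift/turn in tool axes from measured pose
import sys
from h import *
from scipy.spatial.transform import Rotation as Ro
a=[float(v) for v in sys.argv[1:]]
q=sensors.get_obs(); R=Ro.from_euler("xyz",q["orientation"],degrees=True)
T=Ro.from_euler("xyz",[180,0,a[3]],degrees=True)*Ro.from_rotvec([0,a[4] if len(a)>4 else 0,0],degrees=True)
print("shift",np.round(R.inv().apply(np.array(a[:3])/1000-q["tool_pos"]),4),"turn",np.round((R.inv()*T).as_rotvec(degrees=True),2))
E
python3 go.py 549 -57 120 6.2
```

```text
shift [0.5282 0.5147 0.1066] turn [  0.03   0.   -28.99]
```

```bash
python3 -m pendant '[[-0.2,[0.528,0.515,0.03],[0,0,-29]],[-0.2,[0.528,0.515,0.03],[0,0,-29]],[-0.2,[0.528,0.515,0.03],[0,0,-29]],[-0.2,[0.528,0.515,0.03],[0,0,-29]],[-0.2,[0.528,0.515,0.03],[0,0,-29]],[-0.2,[0.528,0.515,0.03],[0,0,-29]],[-0.2,[0.528,0.515,0.03],[0,0,-29]],[-0.2,[0.528,0.515,0.03],[0,0,-29]],[-0.2,[0.528,0.515,0.03],[0,0,-29]],[-0.2,[0.528,0.515,0.03],[0,0,-29]]]'; python3 go.py 549.3 -57 120 6.2
```

```text
clock: 1.13
tool_pos: [0.4239, 0.2369, 0.21]
orientation: [-180.0, -0.0, 6.2]
force: [0.7, 0.2, 1.3]
opening: 0.0356
gripper_force: 0.0
shift [0.0926 0.3059 0.0898] turn [-0.04 -0.04  0.04]
```

```bash
python3 -m pendant '[[-0.2,[0.093,0.306,0.09],[0,0,0]],[-0.2,[0.093,0.306,0.09],[0,0,0]],[-0.2,[0.093,0.306,0.09],[0,0,0]],[-0.2,[0.093,0.306,0.09],[0,0,0]],[-0.2,[0.093,0.306,0.09],[0,0,0]],[-0.2,[0.093,0.306,0.09],[0,0,0]],[-0.2,[0.093,0.306,0.09],[0,0,0]],[-0.2,[0.093,0.306,0.09],[0,0,0]],[-0.2,[0.093,0.306,0.09],[0,0,0]],[-0.2,[0.093,0.306,0.09],[0,0,0]]]'; python3 go.py 549.3 -57 52.5 6.2
```

```text
clock: 1.97
tool_pos: [0.5489, -0.0576, 0.1184]
orientation: [180.0, 0.1, 6.0]
force: [0.4, 0.9, 0.5]
opening: 0.0348
gripper_force: 0.0
shift [ 0.0006 -0.0006  0.0659] turn [ 0.02  0.13 -0.23]
```

```bash
python3 -m pendant '[[-0.2,[0.0005,-0.0005,0.03],[0,0,0]],[-0.2,[0.0005,-0.0005,0.05],[0,0,0]],[-0.2,[0.0005,-0.0005,0.06],[0,0,0]],[-0.2,[0.0005,-0.0005,0.0655],[0,0,0]],[-0.2,[0.0005,-0.0005,0.0655],[0,0,0]],[-0.2,[0.0005,-0.0005,0.0655],[0,0,0]]]'; python3 -m pendant '[[-0.5,[0,0,0],[0,0,0]],[-0.8,[0,0,0],[0,0,0]],[-1,[0,0,0],[0,0,0]],[-1,[0,0,0],[0,0,0]],[-1,[0,0,0],[0,0,0]],[-1,[0,0,0],[0,0,0]]]'
```

```text
clock: 2.47
tool_pos: [0.5502, -0.0542, 0.055]
orientation: [180.0, -0.1, 6.3]
force: [0.5, -0.5, 0.0]
opening: 0.0351
gripper_force: 0.0
clock: 2.97
tool_pos: [0.5503, -0.0551, 0.0549]
orientation: [180.0, -0.1, 6.2]
force: [0.8, -3.7, 5.4]
opening: 0.0134
gripper_force: 30.0
```

Gripped: opening 13.4 mm, 30 N. Now I tilt the front up and slide the lid.

```bash
python3 -m pendant '[[-1,[0,0,-0.0018],[0,-1,0]],[-1,[0.0003,0,-0.0036],[0,-2,0]],[-1,[0.0005,0,-0.0053],[0,-3,0]],[-1,[0.0007,0,-0.007],[0,-3.9,0]],[-1,[0.0007,0,-0.007],[0,-3.9,0]],[-1,[0.0007,0,-0.007],[0,-3.9,0]]]'
```

```text
clock: 3.47
tool_pos: [0.5505, -0.055, 0.0613]
orientation: [180.0, 3.9, 6.2]
force: [0.1, -4.8, 3.9]
opening: 0.0138
gripper_force: 30.0
```

```bash
python3 -m pendant '[[-1,[0,0.001,0],[0,0,0]],[-1,[-0.005,0.001,0.0003],[0,0,0]],[-1,[-0.012,0.001,0.0008],[0,0,0]],[-1,[-0.02,0.001,0.0014],[0,0,0]],[-1,[-0.028,0.001,0.0019],[0,0,0]],[-1,[-0.036,0.001,0.0024],[0,0,0]],[-1,[-0.036,0.001,0.0024],[0,0,0]]]'
```

```text
clock: 4.05
tool_pos: [0.5121, -0.0598, 0.0612]
orientation: [-180.0, 4.0, 6.2]
force: [-1.8, 0.3, 1.4]
opening: 0.0137
gripper_force: 30.0
```

```bash
python3 -m pendant '[[-1,[-0.006,0,0.0004],[0,0,0]],[-1,[-0.012,0,0.0008],[0,0,0]],[-1,[-0.018,0,0.0012],[0,0,0]],[-1,[-0.024,0,0.0016],[0,0,0]],[-1,[-0.024,0,0.0016],[0,0,0]]]'; python3 - <<'E'
from h import *
im=viewer.snapshot("top");s=viewer.snapshot("scene")
a=np.hstack([cv2.resize(im[80:210,230:330],(400,520)),cv2.resize(s[180:310,210:310],(400,520))])
cv2.imwrite("pics/slid.png",a[:,:,::-1])
E
python3 go.py 487 -62 56 6.2
```

```text
clock: 4.47
tool_pos: [0.4902, -0.0623, 0.0617]
orientation: [-180.0, 3.9, 6.2]
force: [-0.6, 1.6, 5.9]
opening: 0.0139
gripper_force: 30.0
shift [-0.0028 -0.0006  0.0059] turn [0.01 3.92 0.02]
```

View pics/slid.png

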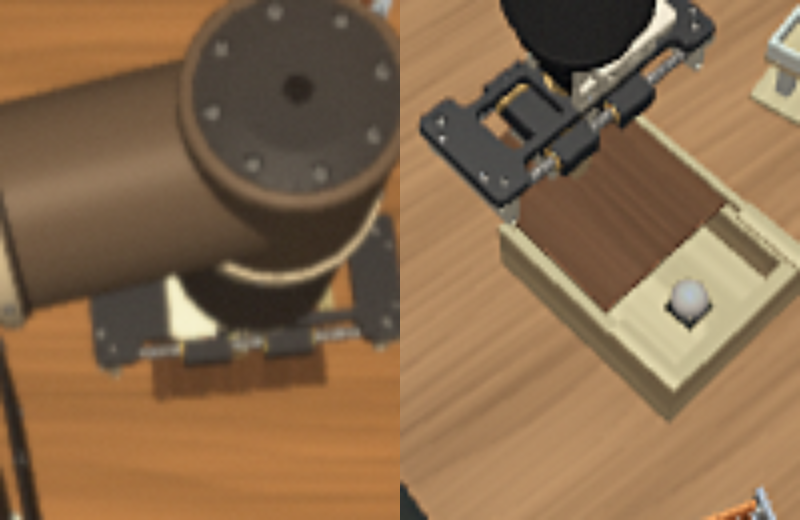

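The lid is out past the strips: 62 mm slid, its rear edge clear of the strip fronts. The ball sits on the rear seat, at about (690,300) in the picture. Now I lift straight up, then level.

```bash
python3 -m pendant '[[-1,[-0.0007,0,-0.01],[0,0,0]],[-1,[-0.0014,0,-0.025],[0,0,0]],[-1,[-0.0035,0,-0.05],[0,0,0]],[-1,[-0.0055,0,-0.08],[0,2,0]],[-1,[-0.0055,0,-0.08],[0,3.9,0]],[-1,[-0.0055,0,-0.08],[0,3.9,0]]]'; python3 go.py 542 -366 140 6.2
```

```text
clock: 5.07
tool_pos: [0.4898, -0.0622, 0.1429]
orientation: [-179.9, -0.2, 6.2]
force: [-1.1, 0.7, -2.7]
opening: 0.0137
gripper_force: 30.0
shift [0.0192 0.3076 0.0027] turn [-0.05 -0.17 -0.02]
```

```bash
python3 -m pendant '[[-1,[0.001,0.015,0],[0,0,0]],[-1,[0.002,0.045,0],[0,0,0]],[-1,[0.005,0.085,0],[0,0,0]],[-1,[0.008,0.125,0],[0,0,0]],[-1,[0.01,0.165,0],[0,0,0]],[-1,[0.013,0.205,0],[0,0,0]],[-1,[0.015,0.245,0],[0,0,0]],[-1,[0.018,0.28,0],[0,0,0]],[-1,[0.019,0.307,0],[0,0,0]],[-1,[0.019,0.307,0],[0,0,0]]]'; python3 go.py 542 -366 16 6.2
```

```text
clock: 5.9
tool_pos: [0.5415, -0.3694, 0.1387]
orientation: [-179.9, 0.3, 6.0]
force: [0.4, -0.1, -1.8]
opening: 0.0142
gripper_force: 30.0
shift [ 0.0015 -0.0032  0.1227] turn [-0.1   0.28 -0.2 ]
```

```bash
python3 -m pendant '[[-1,[0.001,-0.002,0.03],[0,0,0]],[-1,[0.001,-0.002,0.065],[0,0,0]],[-1,[0.001,-0.002,0.095],[0,0,0]],[-1,[0.001,-0.002,0.112],[0,0,0]],[-1,[0.001,-0.002,0.12],[0,0,0]],[-1,[0.001,-0.002,0.12],[0,0,0]],[-1,[0.001,-0.002,0.12],[0,0,0]]]'; python3 -m pendant '[[-1,[0,0,0.001],[0,0,0]],[-1,[0,0,0.002],[0,0,0]],[-1,[0,0,0.003],[0,0,0]],[-1,[0,0,0.003],[0,0,0]],[-1,[0,0,0.003],[0,0,0]]]'; python3 go.py 542 -366 14 6.2
```

```text
clock: 6.48
tool_pos: [0.5433, -0.3631, 0.0211]
orientation: [-180.0, 0.1, 6.2]
force: [0.6, 0.3, -1.3]
opening: 0.0132
gripper_force: 30.0
clock: 6.9
tool_pos: [0.5437, -0.3633, 0.019]
orientation: [180.0, -0.0, 6.2]
force: [-0.5, 0.6, -1.9]
opening: 0.0138
gripper_force: 30.0
shift [-0.002   0.0025  0.005 ] turn [ 0.02 -0.05  0.01]
```

```bash
python3 -m pendant '[[-1,[0,0,0.002],[0,0,0]],[-1,[0,0,0.004],[0,0,0]],[-1,[0,0,0.005],[0,0,0]],[-1,[0,0,0.005],[0,0,0]],[-1,[0,0,0.005],[0,0,0]]]'; python3 -m pendant '[[-1,[0,0,0.0007],[0,0,0]],[-1,[0,0,0.0007],[0,0,0]],[-1,[0,0,0.0007],[0,0,0]]]'
```

```text
clock: 7.32
tool_pos: [0.5435, -0.3632, 0.0139]
orientation: [180.0, -0.0, 6.2]
force: [-1.0, 1.9, 5.8]
opening: 0.0138
gripper_force: 30.0
clock: 7.57
tool_pos: [0.5435, -0.3633, 0.0139]
orientation: [180.0, -0.0, 6.2]
force: [-3.9, 3.9, 10.9]
opening: 0.0137
gripper_force: 30.0
```

The lid is resting on the mat at the expected height. I release and retreat, then look.

```bash
python3 -m pendant '[[-0.5,[0,0,0],[0,0,0]],[-0.2,[0,0,0],[0,0,0]],[-0.2,[0,0,0],[0,0,0]],[-0.2,[0,0,-0.03],[0,0,0]],[-0.2,[0,0,-0.07],[0,0,0]],[-0.2,[0,0,-0.11],[0,0,0]],[-0.2,[-0.02,0.03,-0.15],[0,0,0]],[-0.2,[-0.05,0.05,-0.17],[0,0,0]],[-0.2,[-0.08,0.06,-0.17],[0,0,0]]]'; python3 - <<'E'
from h import *
im=viewer.snapshot("top");s=viewer.snapshot("scene")
a=np.hstack([cv2.resize(im[85:175,245:435],None,fx=2.4,fy=2.4,interpolation=2),cv2.resize(s[200:290,225:320],(300,216*300//228))[:216]if 0 else cv2.resize(s[200:290,225:320],(228,216))])
b=cv2.resize(s[240:384,110:350],None,fx=2,fy=2); 
c=np.zeros((216+288,a.shape[1],3),np.uint8); c[:216]=a; c[216:,:480]=b
cv2.imwrite("pics/placed.png",c[:,:,::-1]); np.save("top1.npy",im); np.save("scene1.npy",s)
E
```

```text
clock: 8.32
tool_pos: [0.4731, -0.4339, 0.1873]
orientation: [179.7, -0.3, 6.4]
force: [-0.2, -0.9, 0.6]
opening: 0.035
gripper_force: 0.0
```

View pics/placed.png

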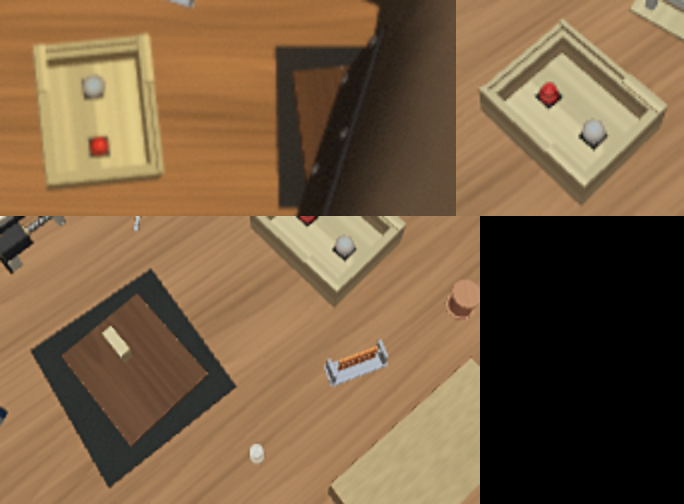

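The lid lies flat, handle up, well inside the mat. In the top view the ball is at about (284,121) and the red cap at (286,146). Next I triangulate the ball, and the tray from both cameras.

```bash
python3 - <<'E'
from h import *
im=np.load("top1.npy");s=np.load("scene1.npy")
b=blobs(im,(0,0,60),(180,60,255),(276,113,292,128),8); c=blobs(s,(0,0,60),(180,60,255),(300,242,318,264),8)
def cc(x): return np.array(cv2.minEnclosingCircle(x)[0]),cv2.minEnclosingCircle(x)[1]
for B in b[:2]: print("top",cc(B))
for B in c[:2]: print("scene",cc(B))
u,v=cc(b[0])[0],cc(c[0])[0]
def tri(u,v):
    o1,d1=ray("top",*u);o2,d2=ray("scene",*v); t=np.linalg.lstsq(np.c_[d1,-d2],o2-o1,rcond=None)[0]
    p,q=o1+d1*t[0],o2+d2*t[1]; return np.round((p+q)*500,1),np.round(np.linalg.norm(p-q)*1000,1)
print("ball tri",tri(u,v),"on z20",np.round(onz("top",u,.020)*1000,1),np.round(onz("scene",v,.020)*1000,1))
k=blobs(im,(0,120,80),(10,255,255),(278,138,294,154),8); print("cap z20",np.round(onz("top",cc(k[0])[0],.02)*1000,1))
t=cv2.inRange(cv2.cvtColor(im,cv2.COLOR_RGB2HSV),(95,0,120),(130,90,255)); t[:, :140]=0;t[:,235:]=0;t[:95]=0;t[175:]=0
c,_=cv2.findContours(t,cv2.RETR_EXTERNAL,cv2.CHAIN_APPROX_NONE); c=max(c,key=cv2.contourArea)
P=np.array([onz("top",q[0],.072)[:2]*1000 for q in c]); 
a=np.deg2rad(105.5); R=np.array([[np.cos(a),np.sin(a)],[-np.sin(a),np.cos(a)]]); Q=(P-[571.5,168])@R.T
print("wall extents in stand axes", np.round(Q.min(0)),np.round(Q.max(0)))
for w in (.055,.075,.095,.12,):pass
for x in range(-35,120,15):
    r=Q[abs(Q[:,0]-x)<4]; 
    if len(r): print(x,np.round(r.min(0)[1],1),np.round(r.max(0)[1],1))
E
python3 go.py 615 -50 120 6.2
```

```text
top (array([283.5      , 120.7857132]), 4.072155952453613)
shift [ 0.1868 -0.3667  0.0648] turn [ 0.11 -0.13 -0.19]Traceback (most recent call last):
  File "<stdin>", line 7, in <module>
IndexError: list index out of range
```

```bash
python3 - <<'E'
from h import *
im=np.load("top1.npy");s=np.load("scene1.npy")
b=blobs(im,(0,0,60),(180,60,255),(276,113,292,128),8); c=blobs(s,(0,0,80),(180,60,255),(272,246,292,263),8)
cc=lambda x:cv2.minEnclosingCircle(x)
print(cc(b[0]),[cc(x) for x in c[:2]])
u=cc(b[0])[0]; print("ball z20",np.round(onz("top",u,.020)*1000,1),[np.round(onz("scene",cc(x)[0],.020)*1000,1) for x in c[:1]])
k=blobs(im,(0,120,80),(10,255,255),(278,138,294,154),8); print("cap z20",np.round(onz("top",cc(k[0])[0],.02)*1000,1))
t=cv2.inRange(cv2.cvtColor(im,cv2.COLOR_RGB2HSV),(90,0,110),(135,90,255)); t[:, :140]=0;t[:,235:]=0;t[:95]=0;t[175:]=0
c,_=cv2.findContours(t,cv2.RETR_EXTERNAL,cv2.CHAIN_APPROX_NONE); c=max(c,key=cv2.contourArea)
P=np.array([onz("top",q[0],.072)[:2]*1000 for q in c])
a=np.deg2rad(105.5); R=np.array([[np.cos(a),np.sin(a)],[-np.sin(a),np.cos(a)]]); Q=(P-[571.5,168])@R.T
print("wall extents in stand axes", np.round(Q.min(0)),np.round(Q.max(0)))
for x in range(-35,160,15):
    r=Q[abs(Q[:,0]-x)<4]
    if len(r): print(x,np.round(r.min(0)[1],1),np.round(r.max(0)[1],1))
E
```

```text
((283.5, 120.78571319580078), 4.072155952453613) [((282.0, 254.3333282470703), 4.772702217102051)]
ball z20 [614.1 -49.9  20. ] [array([616.3, -50.1,  20. ])]
cap z20 [542.  -57.4  20. ]
wall extents in stand axes [163.  18.] [166.  20.]
```

```bash
python3 -m pendant '[[0,[0.187,-0.367,0.03],[0,0,0]],[0,[0.187,-0.367,0.03],[0,0,0]],[0,[0.187,-0.367,0.03],[0,0,0]],[0,[0.187,-0.367,0.03],[0,0,0]],[0,[0.187,-0.367,0.03],[0,0,0]],[0,[0.187,-0.367,0.03],[0,0,0]],[0,[0.187,-0.367,0.03],[0,0,0]],[0,[0.187,-0.367,0.03],[0,0,0]],[0,[0.187,-0.367,0.03],[0,0,0]],[0,[0.187,-0.367,0.03],[0,0,0]]]'
```

```text
clock: 9.25
tool_pos: [0.6171, -0.044, 0.1522]
orientation: [-180.0, 0.0, 6.2]
force: [0.1, -0.0, -0.0]
opening: 0.0439
gripper_force: 0.0
```

```bash
python3 -m pendant '[[0,[0,0,0],[0,0,0]],[0,[0,0,0],[0,0,0]]]'; python3 go.py 615 -50 10 6.2
```

```text
clock: 9.42
tool_pos: [0.617, -0.0442, 0.1516]
orientation: [180.0, 0.1, 6.4]
force: [0.1, -0.4, 0.3]
opening: 0.0441
gripper_force: 0.0
shift [-0.0024  0.0055  0.1416] turn [0.   0.08 0.2 ]
```

```bash
python3 -m pendant '[[0,[-0.002,0.0055,0.03],[0,0,0]],[0,[-0.002,0.0055,0.065],[0,0,0]],[0,[-0.002,0.0055,0.095],[0,0,0]],[0,[-0.002,0.0055,0.11],[0,0,0]],[0,[-0.002,0.0055,0.12],[0,0,0]],[0,[-0.002,0.0055,0.125],[0,0,0]],[0,[-0.002,0.0055,0.125],[0,0,0]]]'; python3 go.py 615 -50 10 6.2
```

```text
clock: 10.0
tool_pos: [0.6149, -0.0529, 0.0271]
orientation: [180.0, 0.1, 6.2]
force: [-0.2, -0.2, 0.6]
opening: 0.0438
gripper_force: 0.0
shift [ 0.0005 -0.0029  0.0171] turn [ 0.01  0.07 -0.04]
```

```bash
python3 -m pendant '[[0,[0,-0.002,0.006],[0,0,0]],[0,[0,-0.002,0.012],[0,0,0]],[0,[0,-0.002,0.0165],[0,0,0]],[0,[0,-0.002,0.0165],[0,0,0]],[0,[0,-0.002,0.0165],[0,0,0]]]';  python3 go.py 615 -50 10 6.2
```

```text
clock: 10.42
tool_pos: [0.615, -0.0501, 0.0113]
orientation: [180.0, 0.0, 6.2]
force: [-0.5, 0.7, -0.5]
opening: 0.0438
gripper_force: 0.0
shift [ 0.     -0.0001  0.0013] turn [0.   0.   0.02]
```

```bash
python3 -m pendant '[[-0.3,[0,0,0.001],[0,0,0]],[-0.4,[0,0,0.001],[0,0,0]],[-0.6,[0,0,0.001],[0,0,0]],[-1,[0,0,0.001],[0,0,0]],[-1,[0,0,0.001],[0,0,0]],[-1,[0,0,0.001],[0,0,0]],[-1,[0,0,0.001],[0,0,0]]]'; python3 -m pendant '[[-1,[0,0,-0.01],[0,0,0]],[-1,[0,0,-0.03],[0,0,0]],[-1,[0,0,-0.07],[0,0,0]],[-1,[0,0,-0.11],[0,0,0]],[-1,[0,0,-0.14],[0,0,0]],[-1,[0,0,-0.14],[0,0,0]]]'; python3 -c "
from h import *
im=viewer.snapshot('top');s=viewer.snapshot('scene');np.save('top2.npy',im)
a=np.hstack([cv2.resize(s[150:290,210:350],(392,392)),cv2.resize(im[90:200,90:240],(400,293)) if 0 else cv2.resize(im[90:190,95:235],(400,392))])
cv2.imwrite('pics/ball.png',a[:,:,::-1])"; python3 go.py 571 168 130 -74.5
```

```text
clock: 11.0
tool_pos: [0.6152, -0.0502, 0.0104]
orientation: [180.0, -0.0, 6.2]
force: [-0.2, -0.2, 1.9]
opening: 0.0254
gripper_force: 30.0
clock: 11.5
tool_pos: [0.6189, -0.05, 0.1586]
orientation: [180.0, -0.7, 6.3]
force: [1.4, 1.0, -0.4]
opening: 0.0255
gripper_force: 30.0
shift [-0.021  -0.2215  0.0227] turn [-0.18 -0.15 80.7 ]
```

View pics/ball.png

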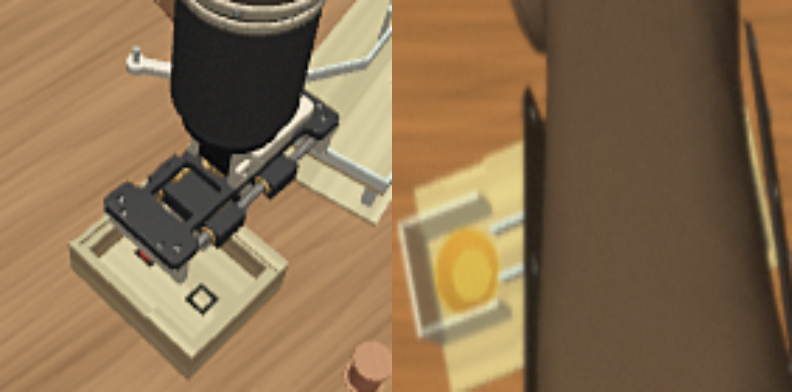

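The rear seat is empty and the gripper is holding the ball (25.5 mm, 30 N). The cap is still at its seat. I refine the stand pose from the first, unoccluded top picture.

```bash
python3 - <<'E'
from h import *
im=cv2.imread("pics/top0.png")[:,:,::-1]
hsv=cv2.cvtColor(np.ascontiguousarray(im),cv2.COLOR_RGB2HSV)
m=cv2.inRange(hsv,(0,0,120),(180,62,255)); m[:, :125]=0;m[:,235:]=0;m[:95]=0;m[178:]=0
ys,xs=np.nonzero(m); P=np.array([onz("top",q,.072)[:2]*1000 for q in zip(xs,ys)])
a=np.deg2rad(105.5); R=np.array([[np.cos(a),np.sin(a)],[-np.sin(a),np.cos(a)]]); Q=(P-[571.5,168])@R.T
print(len(Q),np.round(Q.min(0)),np.round(Q.max(0)))
for x in range(-45,200,10):
    r=Q[abs(Q[:,0]-x)<5]
    if len(r): print(x,len(r),"neg",np.round(np.median(r[r[:,1]<0][:,1]),1) if (r[:,1]<0).any() else None,"pos",np.round(np.median(r[r[:,1]>0][:,1]),1) if (r[:,1]>0).any() else None,np.round(r[:,1].min()),np.round(r[:,1].max()))
B=Q[Q[:,0]<-30]; k=np.polyfit(B[:,1],B[:,0],1); print("back wall fit slope deg",np.degrees(np.arctan(k[0])),k[1])
E
```

```text
672 [-41. -78.] [230.  77.]
-45 7 neg None pos 49.5 20.0 64.0
-35 131 neg -39.6 pos 38.3 -78.0 74.0
-25 21 neg -73.7 pos 72.2 -77.0 75.0
-15 18 neg -74.5 pos 71.7 -77.0 76.0
-5 18 neg -73.2 pos 72.9 -76.0 76.0
5 17 neg -73.4 pos 72.5 -76.0 76.0
15 19 neg -72.1 pos 73.6 -75.0 77.0
25 19 neg -72.3 pos 73.4 -75.0 77.0
35 20 neg -68.6 pos 67.9 -72.0 73.0
45 20 neg -60.5 pos 61.8 -65.0 67.0
55 21 neg -52.5 pos 55.2 -59.0 59.0
65 19 neg -44.4 pos 49.3 -50.0 53.0
75 20 neg -36.6 pos 42.8 -42.0 48.0
85 20 neg -29.2 pos 35.9 -33.0 40.0
95 21 neg -21.2 pos 29.3 -26.0 34.0
105 20 neg -13.5 pos 25.2 -20.0 29.0
115 21 neg -11.9 pos 23.6 -15.0 27.0
125 19 neg -10.4 pos 23.5 -14.0 28.0
135 21 neg -10.9 pos 24.7 -14.0 28.0
145 19 neg -9.7 pos 25.3 -14.0 29.0
155 15 neg -11.1 pos 23.8 -14.0 27.0
165 71 neg -14.3 pos 13.8 -29.0 28.0
175 24 neg -9.4 pos 26.6 -25.0 30.0
185 18 neg -8.1 pos 27.4 -11.0 31.0
195 21 neg -7.6 pos 27.3 -11.0 31.0
back wall fit slope deg -1.0768316888522773 -36.2388809581571
```

The tray centres on my point and the back wall is 36–38 mm behind it, so the stand pose agrees with the given sizes. I move the ball over.

```bash
python3 -m pendant '[[-1,[-0.002,-0.022,0],[0,0,7]],[-1,[-0.004,-0.044,0],[0,0,14]],[-1,[-0.006,-0.066,0],[0,0,21]],[-1,[-0.008,-0.088,0],[0,0,28]],[-1,[-0.01,-0.11,0],[0,0,35]],[-1,[-0.012,-0.132,0],[0,0,42]],[-1,[-0.014,-0.154,0],[0,0,49]],[-1,[-0.016,-0.176,0],[0,0,56]],[-1,[-0.019,-0.2,0],[0,0,63]],[-1,[-0.021,-0.221,0],[0,0,70]]]'; python3 go.py 571.5 168 130 -73.8
```

```text
clock: 12.43
tool_pos: [0.5688, 0.1681, 0.1489]
orientation: [179.8, 0.0, -64.1]
force: [-0.6, -0.7, -2.0]
opening: 0.0257
gripper_force: 30.0
shift [ 0.0012 -0.0024  0.0189] turn [ 0.16 -0.01  9.66]
```

```bash
python3 -m pendant '[[-1,[0.001,-0.002,0.01],[0,0,6]],[-1,[0.001,-0.002,0.03],[0,0,9.7]],[-1,[0.001,-0.002,0.05],[0,0,9.7]],[-1,[0.001,-0.002,0.065],[0,0,9.7]],[-1,[0.001,-0.002,0.072],[0,0,9.7]],[-1,[0.001,-0.002,0.072],[0,0,9.7]],[-1,[0.001,-0.002,0.072],[0,0,9.7]]]';python3 go.py 571.5 168 58 -73.8
```

```text
clock: 13.02
tool_pos: [0.5723, 0.167, 0.0778]
orientation: [179.9, -0.0, -73.5]
force: [0.7, 0.3, 0.1]
opening: 0.0254
gripper_force: 30.0
shift [-0.0012  0.0004  0.0198] turn [ 0.08 -0.04  0.32]
```

```bash
python3 -m pendant '[[-1,[-0.001,0,0.007],[0,0,0]],[-1,[-0.001,0,0.013],[0,0,0]],[-1,[-0.001,0,0.016],[0,0,0]],[-1,[-0.001,0,0.017],[0,0,0]],[-1,[-0.001,0,0.017],[0,0,0]]]';python3 -m pendant '[[-1,[0,0,0.001],[0,0,0]],[-1,[0,0,0.002],[0,0,0]],[-1,[0,0,0.002],[0,0,0]],[-1,[0,0,0.002],[0,0,0]]]'; python3 -c "
from h import *
s=viewer.snapshot('scene')
cv2.imwrite('pics/rel.png',cv2.resize(s[110:240,280:410],(600,600))[:,:,::-1])"
```

```text
clock: 13.43
tool_pos: [0.5721, 0.1681, 0.061]
orientation: [180.0, -0.0, -73.5]
force: [-0.3, -0.3, -0.0]
opening: 0.0252
gripper_force: 30.0
clock: 13.77
tool_pos: [0.5723, 0.1682, 0.0593]
orientation: [-180.0, 0.0, -73.5]
force: [0.4, -0.1, -1.2]
opening: 0.0252
gripper_force: 30.0
```

View pics/rel.png

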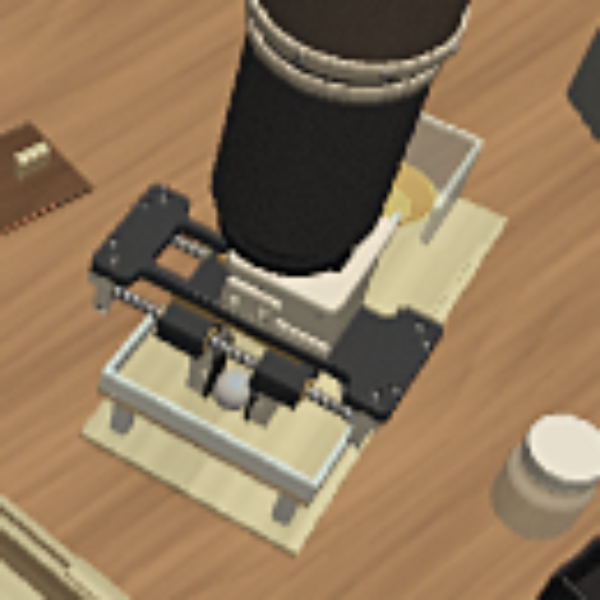

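The ball is held at (235,385), between the pads inside the tray and about 2 mm above the floor. I lower the last bit, release, and let it roll.

```bash
python3 -m pendant '[[-1,[0,0,0.001],[0,0,0]],[-1,[0,0,0.0015],[0,0,0]],[-1,[0,0,0.0015],[0,0,0]]]'; python3 -m pendant '[[0,[0,0,0.0],[0,0,0]],[0,[0,0,0],[0,0,0]],[0,[0,0,0],[0,0,0]],[0,[0,0,0],[0,0,0]],[0,[0,0,0],[0,0,0]],[0,[0,0,0],[0,0,0]],[0,[0,0,0],[0,0,0]],[0,[0,0,0],[0,0,0]],[0,[0,0,0],[0,0,0]],[0,[0,0,0],[0,0,0]]]';python3 -m pendant '[[0,[0,0,-0.03],[0,0,0]],[0,[0,0,-0.07],[0,0,0]],[0,[0,0,-0.11],[0,0,0]],[0,[-0.02,0.02,-0.15],[0,0,0]],[0,[-0.04,0.06,-0.15],[0,0,0]],[0,[-0.06,0.1,-0.15],[0,0,0]],[0,[-0.06,0.14,-0.15],[0,0,0]],[0,[-0.06,0.16,-0.15],[0,0,0]],[0,[-0.06,0.16,-0.15],[0,0,0]],[0,[-0.06,0.16,-0.15],[0,0,0]]]'; python3 -m pendant '[[0,[0,0,0],[0,0,0]],[0,[0,0,0],[0,0,0]],[0,[0,0,0],[0,0,0]],[0,[0,0,0],[0,0,0]],[0,[0,0,0],[0,0,0]],[0,[0,0,0],[0,0,0]],[0,[0,0,0],[0,0,0]],[0,[0,0,0],[0,0,0]],[0,[0,0,0],[0,0,0]],[0,[0,0,0],[0,0,0]]]'; python3 -c "
from h import *
s=viewer.snapshot('scene')
cv2.imwrite('pics/end.png',cv2.resize(s[110:384,110:410],(720,600*0+658*0+ 590))[:,:,::-1])"
```

```text
clock: 14.07
tool_pos: [0.5723, 0.1682, 0.0578]
orientation: [-180.0, 0.0, -73.5]
force: [0.4, 0.1, 0.2]
opening: 0.0251
gripper_force: 30.0
clock: 14.9
tool_pos: [0.5722, 0.1682, 0.0577]
orientation: [-180.0, -0.0, -73.5]
force: [-0.3, -0.3, 1.0]
opening: 0.0441
gripper_force: 0.0
clock: 15.73
tool_pos: [0.4009, 0.1803, 0.2087]
orientation: [-179.9, 0.1, -73.4]
force: [0.7, 0.1, 0.2]
opening: 0.044
gripper_force: 0.0
clock: 16.57
tool_pos: [0.4018, 0.1802, 0.2077]
orientation: [-180.0, -0.0, -73.5]
force: [0.1, 0.3, 0.1]
opening: 0.0441
gripper_force: 0.0
```

View pics/end.png

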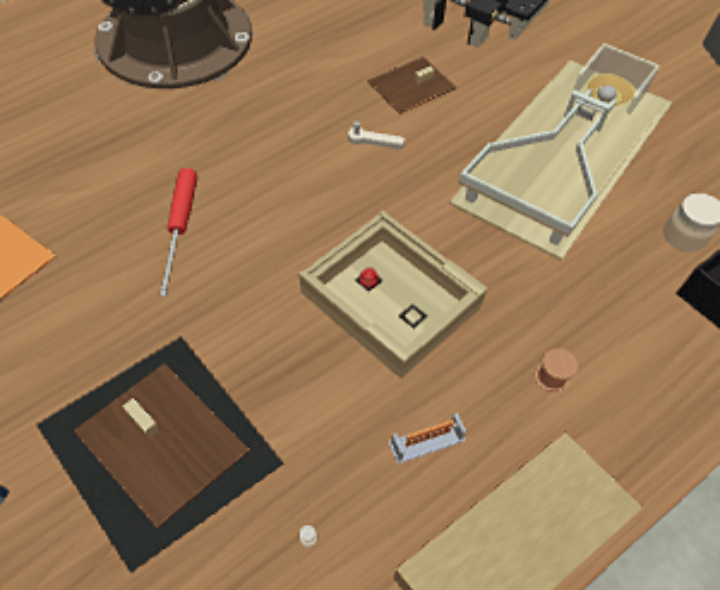

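The lid is on the mat, the cap is on its seat and the gripper is clear. The ball appears at (607,93), by the saucer. I check that it is in the saucer and at rest.

```bash
for i in 1 2; do python3 -m pendant '[[0,[0,0,0],[0,0,0]],[0,[0,0,0],[0,0,0]],[0,[0,0,0],[0,0,0]],[0,[0,0,0],[0,0,0]],[0,[0,0,0],[0,0,0]],[0,[0,0,0],[0,0,0]],[0,[0,0,0],[0,0,0]],[0,[0,0,0],[0,0,0]],[0,[0,0,0],[0,0,0]],[0,[0,0,0],[0,0,0]]]' >/dev/null; python3 - <<'E'
from h import *
im=viewer.snapshot("top");s=viewer.snapshot("scene")
for n,I,r in(("top",im,(110,148,134,170)),("scene",s,(355,143,374,158))):
    b=blobs(I,(0,0,60),(180,75,255),r,6); print(n,"exp",np.round(proj(n,(.503,.421,.024)),1),[(np.round(cv2.minEnclosingCircle(c)[0],1),np.round(onz(n,cv2.minEnclosingCircle(c)[0],.024)*1000)) for c in b[:3]])
a=np.hstack([cv2.resize(im[130:190,90:160],(400,343)),cv2.resize(s[125:185,340:410],(400,343))]);cv2.imwrite("pics/sauc.png",a[:,:,::-1])
E
done
```

```text
top exp [119.  157.4] [(array([121.5, 158.5]), array([500., 414.,  24.]))]
scene exp [365.8 150.8] [(array([360.5, 154. ]), array([502., 396.,  24.])), (array([364. , 145.5]), array([483., 435.,  24.]))]
top exp [119.  157.4] [(array([121.5, 158.5]), array([500., 414.,  24.]))]
scene exp [365.8 150.8] [(array([360.5, 154. ]), array([502., 396.,  24.])), (array([364. , 145.5]), array([483., 435.,  24.]))]
```

View pics/sauc.png

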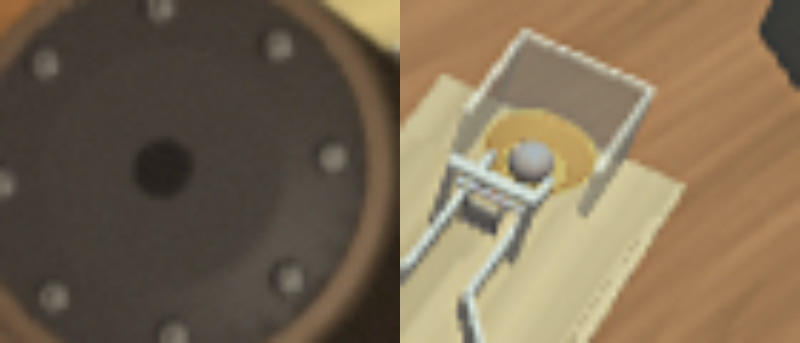

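The ball looks to be inside the saucer but slightly towards the lane, and the arm hides it in the top view. I move the arm aside and triangulate.

```bash
python3 go.py 450 -150 210 -73.5; python3 -m pendant '[[0,[0.3,-0.1,0],[0,0,0]],[0,[0.3,-0.1,0],[0,0,0]],[0,[0.3,-0.1,0],[0,0,0]],[0,[0.3,-0.1,0],[0,0,0]],[0,[0.3,-0.1,0],[0,0,0]],[0,[0.3,-0.1,0],[0,0,0]],[0,[0.3,-0.1,0],[0,0,0]],[0,[0.3,-0.1,0],[0,0,0]],[0,[0.3,-0.1,0],[0,0,0]],[0,[0.3,-0.1,0],[0,0,0]]]'; python3 - <<'E'
from h import *
im=viewer.snapshot("top");s=viewer.snapshot("scene")
a=np.hstack([cv2.resize(im[130:190,90:160],(400,343)),cv2.resize(s[125:185,340:410],(400,343))]);cv2.imwrite("pics/sauc2.png",a[:,:,::-1])
b=blobs(im,(0,0,60),(180,90,255),(110,148,134,170),6); g=[np.round(cv2.minEnclosingCircle(c)[0],1) for c in b]; print(g,[np.round(onz("top",u,z)*1000) for u in g for z in (.024,.043)])
v=(362.9,153.2)
for z in (.024,.034,.043): print(z,np.round(onz("scene",v,z)*1000))
E
```

```text
shift [ 0.3304  0.0476 -0.0023] turn [-0.   -0.    0.01]
clock: 19.32
tool_pos: [0.583, -0.0803, 0.2067]
orientation: [179.9, 0.0, -73.7]
force: [-0.0, 1.4, 0.2]
opening: 0.0443
gripper_force: 0.0
[array([124.1, 158. ]), array([127.5, 168. ])] [array([501., 406.,  24.]), array([498., 399.,  43.]), array([472., 395.,  24.]), array([470., 388.,  43.])]
0.024 [504. 405.  24.]
0.034 [509. 396.  34.]
0.043 [513. 388.  43.]
```

View pics/sauc2.png

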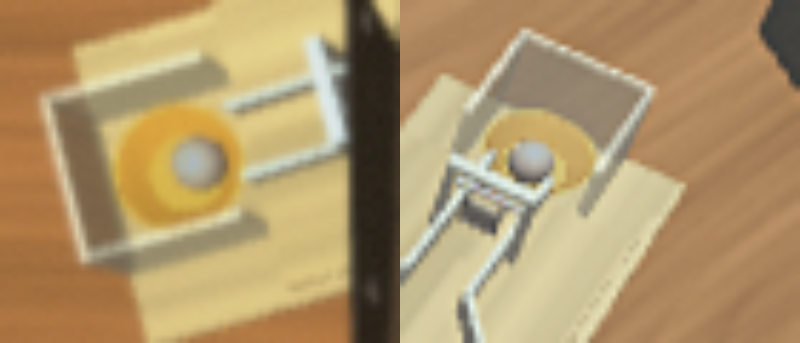

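Both views agree on the ball at (502, 405, 24) mm. That is the height for resting on the saucer floor, inside the rim, and it has not moved since 16.6 s.

```bash
python3 -m pendant '[[0,[0,0,0],[0,0,0]],[0,[0,0,0],[0,0,0]],[0,[0,0,0],[0,0,0]]]' | head -1; python3 -c "
from plant import workorder
print(workorder.close_job())"
```

```text
clock: 19.67
the job is handed in; nothing more can be done
None
```

The job is handed in at 19.7 s: the lid lies flat on the mat, handle up, the cap is still on its seat, and the ball rolled down the stand and rests in the brass saucer, about 15 mm off its centre.

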